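# Shut the bench gauge on a heel block and lock it

## Task

The black rubber heel block lies loose between the jaws of the bench gauge. Push the sliding jaw along until it presses the block flat and firmly against the fixed jaw, and only then turn the big long-nosed knob clockwise (seen from above) all the way to its end stop to lock the gauge, leaving the block clamped flat between the jaws. Do not turn the small round knob behind the fixed jaw, and do not knock over or shift the things that stand around.

Things in the scene. Friction and masses are not known exactly. Their poses are not given: they have to be found in the camera images.
- gauge: bench gauge, screwed down: green plate 130 (its x) x 380 (its y) x 15 mm thick. Origin: underside, middle of the track; plate from y = -195 to +185 mm, top at z = 15. Sliding jaw runs along y; fixed jaw at y = -150; lock knob's upright axis at x = 0, y = +115. Steel stop pin (8 mm across, 8 mm high) at x = +45, y = +103.5 mm on the plate.
- fixed_face (a point): middle of the fixed jaw's clamping (+y) face, at gauge y = -140 mm, 20 mm above the plate. The fixed jaw is part of the gauge: a plain steel wall 90 (gauge x) x 20 (gauge y) x 38 mm high on the plate.
- jaw_blade: sliding jaw: plain steel wall 90 (gauge x) x 18 (gauge y) mm, from 2 to 38 mm above the plate, that slides along gauge y with about 2 N of friction and stays where it is left. Origin: at plate height, at the middle of its clamping (-y) face.
- jaw_back (a point): middle of the sliding jaw's back (+y) face, 20 mm above the plate: the place to push
- jaw (a joint): travel of the sliding jaw towards the fixed jaw (gauge -y), m: 0 fully open, clamping faces 120 mm apart; 0.080 shut on the heel block lying flat and square (40 mm apart); mechanical end 0.105
- heel: loose black rubber heel block, D-shaped seen from above: flats 40 mm apart (its y), about 76 mm long (its x: from -38 to +37.5 mm, the +x end round), 28 mm high, 0.1 kg. Origin: centre of its underside. It lies on the plate between the jaws, a little askew. Its flats belong against the jaws.
- lock_knob_nose (a point): point on top of the lock knob's nose, 50 mm from the knob's axis, 31 mm above the plate. Black plastic knob: hub 36 mm across, 36 mm high above the plate, and one long nose, 14 mm wide, reaching 58 mm from the axis, from 5 to 31 mm above the plate; stiff (about 0.08 N m), stays where it is left
- lock_knob (a joint): angle of the lock knob, rad, growing clockwise seen from above; end stop (locked) at 4.2. The nose's bearing in the gauge's frame, anticlockwise from the gauge's +x, is 4.2 minus this angle; locked, the nose points along gauge +x and lies against the stop pin
- zero_knob (a joint): small round zeroing knob, 24 mm across and 18 mm high, on the plate behind the fixed jaw (gauge x = +42, y = -178 mm): leave alone. rad, clockwise
- glue: standing white plastic bottle, 58 mm across, 145 mm high; origin at the centre of its underside; leave alone
- spray: standing aluminium can, 54 mm across, 135 mm high; origin at the centre of its underside; leave alone
- tin: low steel jar, 60 mm across, 45 mm high; origin at the centre of its underside; leave alone
- lifts: stack of heel lifts stuck together, 50 x 44 mm, 36 mm high; origin at the centre of its underside; leave alone
Things that resemble listed ones, but are neither listed nor needed, are in the scene too. What is shaped like the heel but red, white or yellow is not meant.

How it is judged:
By the outcome, as a careful person would: the job done as asked, in the order asked, and still so for the second after the job is handed in, with the robot touching nothing.
It also fails if it takes over 54 s, if anything falls off the work surface, if the arm or the gripper's body presses on something with over 40 N, if the wrist force passes 120 N, or if a joint passes its speed limit or range.

## Robot

A 6-joint arm with a two-finger parallel gripper is mounted at the origin on the work surface. World frame = base frame: x ahead of the robot, y to its left, z up, the work surface at z = 0. Lengths are in m, angles in rad, forces in N, time in s.
With the tool pointing down it reaches from about 0.25 to 0.775 m from the base axis. Payload 4 kg.
Tool frame: the origin (TCP) lies at the centre of the arm's flange, where the gripper is bolted on; the fingertips stand 199 mm ahead of it and the grasp point (between the pads) lies 180 mm ahead of it; z points along the fingers, y is the direction in which the jaws open and shut (so a half turn about z gives the same grasp; the last joint's range is limited). The gripper opens to 94 mm and grips with 3 to 60 N. Pads are 16 mm wide; open, the fingers measure 119 mm over their backs; the gripper's body (75 mm by 177 mm) begins 78 mm behind the grasp point.
Start: joints at [1.226, 0.087, 1.371, -0, 1.684, -0.103], TCP at [0.132, 0.534, 0.405] pointing down, gripper open.
Joint ranges: [-3.1, 3.1], [-0.76, 2.03], [0.27, 2.55], [-1.08, 4.22], [0.17, 2.65], [-2.57, 2.57]. Speed limits (rad/s): [2.79, 2.79, 3.14, 3.14, 3.14, 3.14].

## Interface

Orientations are given as a rotation vector (axis times angle).
In Python, from rig import bot, camera gives the robot as it stands. The module is installed in compiled form; this text tells all that it offers.
- The arm moves only by the tool arm_command, never from a script. Its argument "rows" is a list of rows, each a list of 2 entries, a list of its own where there are three numbers: the shift along the tool's x, y, z in units of 30 mm (1.0 is 30 mm), then the turn, a rotation vector about the tool's x, y, z in units of 5 degrees (1.0 is 5 degrees). A call has 1 to 12 rows; each row is the pose to reach, as a shift and turn from the pose commanded when the call began, along the tool's axes at that moment; what a row does not reach only later rows make up. A row lasts 1/10 s, in which the tool goes at most 50 mm and 8.59 degrees, less where a joint would pass 70% of its speed; a pose out of reach is approached as far as the arm can. A call with a gripper value outside its range is refused whole. "jaw" is the finger opening in mm, from 0 to 94, set as the call begins (left out, the last holds). The fingers move at their own pace and stop on an object; "newtons" is the grip in N (left out, the last holds). Time passes only in rows, so rows that repeat a pose let the fingers close. It gives the time, the measured TCP pose, the force and the opening at its end, in the units of the state.
- bot.get_state(): the state, without advancing time (a new reading comes with each control period).
- camera(name): name is "side" or "top" or "wrist"; returns a dict with "pixels" (480x640x3 uint8, red, green, blue), "fx", "fy", "cx", "cy" (pixels), "extrinsics" (4x4, takes a point from camera to world coordinates). Camera axes: x right, y down, z forward; pixel columns grow to the right and rows downward; lengths in m; the calibration is good to about 2 mm. The wrist camera is an equidistant fisheye: a pixel r from the principal point sees the ray r / f radians off the axis. A picture is of the moment at which its call begins. There is no depth.
- bot.sign_off(): hands the job in, once; it reports no verdict.
The state is a dict: "t": time; "joint_positions": joint angles; "joint_velocities": joint speeds; "tau": joint torques, N m; "ee_pos": TCP position; "ee_rot": TCP orientation; "wrist_force": force on the tool from outside, world axes, zero at the start; "torque": the same for the moment, N m; "gripper_width": finger opening in m.
Only numpy, scipy, OpenCV 4.12 (cv2) and the standard library are available. Lean on these libraries where they do the work, as an engineer would, in place of code of your own. Each camera call takes 0.05 s, during which the arm holds its last target. There are 200 camera calls.

## Working session

There is one attempt and no reset: what is moved stays moved. The work goes in short steps, Python scripts to look and compute and a tool call to move; the robot and the scene stay as the last step left them, time stands still between calls to the robot, and variables do not carry over. Pictures are saved under pics/ and viewed, about 8 in all and at most 12, crops included, and the job is handed in when it is done.

Besides the shell and the picture viewer there is one more tool, called in YAML: its name, and indented under it one key for each argument. arm_command: Moves the arm, as the interface text tells. Its arguments: {"type":"object","properties":{"rows":{"type":"array","items":{"type":"array"}},"jaw":{"type":"number"},"newtons":{"type":"number"}},"required":["rows"]}

```bash
mkdir -p pics; python3 - <<'E'
from rig import bot,camera
import cv2,numpy as np
print(bot.get_state())
for n in("top","side"):
    c=camera(n);cv2.imwrite(f"pics/{n}0.png",c["pixels"][:,:,::-1]);print(n,c["fx"],c["fy"],c["cx"],c["cy"],c["extrinsics"].round(4).tolist())
E
```

```text
{'t': 0.0, 'joint_positions': array([ 1.22590379e+00,  8.79437104e-02,  1.37222331e+00,  1.02129461e-05,
        1.68360489e+00, -1.03083515e-01]), 'joint_velocities': array([ 1.39190944e-03,  2.06856585e-04, -7.24731464e-04,  1.98354442e-04,
       -8.56094844e-05,  1.51062959e-03]), 'tau': array([-9.57486409e-04, -3.40181100e+01, -3.02425754e+01,  7.15549034e-02,
        3.29482695e-02, -1.50659866e-04]), 'ee_pos': array([0.13165911, 0.53389488, 0.40352558]), 'ee_rot': array([-0.37884644, -3.11816698,  0.00333359]), 'wrist_force': array([ 0.20679209,  0.05842574, -0.45192791]), 'torque': array([-0.01186324, -0.00912778,  0.05856331]), 'gripper_width': 0.09388343105228648}
top 596.7032410705582 596.7032410705582 318.9004287881565 235.75855694790482 [[0.0009, -0.9935, 0.1138, 0.4419], [-0.9999, -0.0023, -0.0125, -0.0226], [0.0127, -0.1138, -0.9934, 1.1178], [0.0, 0.0, 0.0, 1.0]]
side 625.1042486401342 625.1042486401342 322.03600903819387 241.50340846048573 [[0.9619, -0.1999, 0.1865, 0.3553], [-0.273, -0.667, 0.6933, -0.8112], [-0.0142, -0.7178, -0.6961, 0.8738], [0.0, 0.0, 0.0, 1.0]]
```

View pics/top0.png

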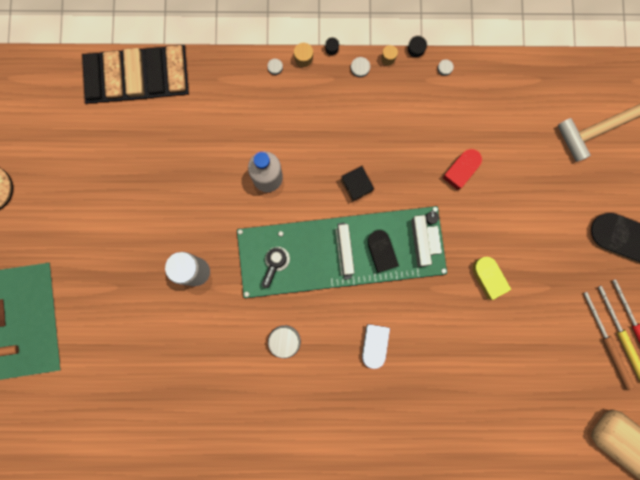

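View pics/side0.png

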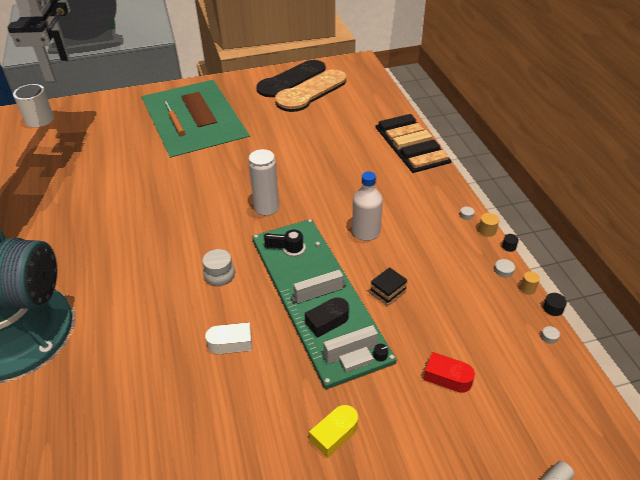

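```bash
python3 - <<'E'
import cv2
i=cv2.imread("pics/top0.png")[140:370,160:460]
cv2.imwrite("pics/crop.png",cv2.resize(i,(780,598),interpolation=cv2.INTER_CUBIC))
E
```

```text
(no output)
```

View pics/crop.png

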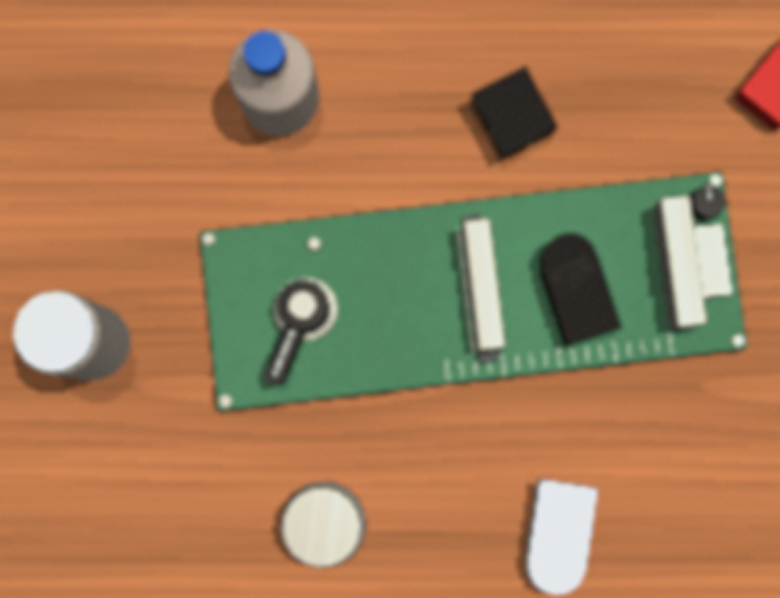

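```bash
cat > h.py <<'E'
import numpy as np
from scipy.spatial.transform import Rotation as R
T=np.array([[0.0009,-0.9935,0.1138,0.4419],[-0.9999,-0.0023,-0.0125,-0.0226],[0.0127,-0.1138,-0.9934,1.1178]])
def top(u,v,z):
    d=T[:,:3]@np.array([(u-318.9004)/596.7032,(v-235.7586)/596.7032,1]);return T[:,3]+d*(z-T[2,3])/d[2]
def crop(u,v,z): return top(u/2.6+160-.3,v/2.6+140-.3,z)
loc=np.array([[.065,.185],[.065,-.195],[-.065,-.195],[-.065,.185]])
W=np.array([crop(u,v,.015)[:2] for u,v in((202,234),(720,173),(746,347),(219,409))])
a=loc-loc.mean(0);b=W-W.mean(0)
TH=np.arctan2((a[:,0]*b[:,1]-a[:,1]*b[:,0]).sum(),(a*b).sum())
Rg=np.array([[np.cos(TH),-np.sin(TH)],[np.sin(TH),np.cos(TH)]])
G0=W.mean(0)-Rg@loc.mean(0)
w2g=lambda p:Rg.T@(np.asarray(p)[:2]-G0)
g2w=lambda p:Rg@np.asarray(p)+G0
E
python3 - <<'E'
from h import *
np.set_printoptions(precision=4,suppress=True)
print("gauge",G0,np.degrees(TH),"resid",W-(loc@Rg.T+G0))
P=dict(jaw=[(463,219,.053),(489,217,.053),(503,347,.053),(478,350,.053)],fix=[(660,199,.053),(690,196,.053),(706,325,.053),(677,328,.053)],
heel=[(566,343,.043),(618,323,.043),(570,236,.043),(542,262,.043)],knob=[(303,303,.051),(272,380,.046)],pin=[(314,243,.023)],
glue=[(264,51,.145)],spray=[(55,332,.135)],tin=[(321,524,.045)],lifts=[(512,113,.036)])
for k,v in P.items():
    for p in v:
        w=crop(*p);print(k,w[:2],"g",w2g(w))
E
```

```text
gauge [ 0.5388 -0.0736] 6.841554158910248 resid [[-0.0021 -0.0027]
 [-0.0021  0.0022]
 [ 0.0016  0.0018]
 [ 0.0025 -0.0013]]
jaw [ 0.5854 -0.07  ] g [ 0.0467 -0.002 ]
jaw [ 0.5868 -0.088 ] g [ 0.046 -0.02 ]
jaw [ 0.4968 -0.0972] g [-0.0445 -0.0185]
jaw [ 0.4947 -0.08  ] g [-0.0445 -0.0011]
fix [ 0.5998 -0.207 ] g [ 0.0447 -0.1397]
fix [ 0.6019 -0.2279] g [ 0.0443 -0.1608]
fix [ 0.5122 -0.2372] g [-0.0459 -0.1593]
fix [ 0.5101 -0.2172] g [-0.0456 -0.1391]
heel [ 0.5002 -0.1417] g [-0.0464 -0.063 ]
heel [ 0.5141 -0.178 ] g [-0.0369 -0.1007]
heel [ 0.575  -0.1452] g [ 0.0274 -0.0754]
heel [ 0.5566 -0.1255] g [ 0.0116 -0.0536]
knob [0.527  0.0404] g [0.0019 0.1145]
knob [0.4743 0.0615] g [-0.048   0.1418]
pin [0.572  0.0346] g [0.0458 0.1035]
glue [0.6811 0.0612] g [0.1574 0.1169]
spray [0.5016 0.1918] g [-0.0053  0.268 ]
tin [0.3765 0.0271] g [-0.1492  0.1193]
lifts [ 0.6637 -0.1057] g [ 0.1202 -0.0468]
```

```bash
cat >> h.py <<'E'
def rel(g,ztip,bear,st,w=None):
    """rows entry (30mm, 5deg units) from state st to gauge xy g, tip height, tool-y gauge bearing deg"""
    p=np.r_[g2w(g) if w is None else w,ztip+.199]
    b=np.radians(bear)+TH; y=np.array([np.cos(b),np.sin(b),0]);z=np.array([0,0,-1.]);x=np.cross(y,z)
    M=np.c_[x,y,z];M0=R.from_rotvec(st["ee_rot"]).as_matrix()
    return (M0.T@(p-st["ee_pos"])/.03).round(2).tolist(),np.round(np.degrees(R.from_matrix(M0.T@M).as_rotvec())/5,2).tolist()
E
python3 - <<'E'
from h import *;from rig import bot
s=bot.get_state();print(rel((0,.025),.2045,90,s),rel((0,.025),.027,90,s),g2w((0,.025)))
E
```

```text
([-17.73, -15.63, 0.03], [-0.02, -0.01, -4.14]) ([-17.73, -15.62, 5.95], [-0.02, -0.01, -4.14]) [ 0.53579816 -0.04876853]
```

arm_command:
  rows:
    - [[-17.7,-15.6,0],[0,0,-4.14]]
    - [[-17.7,-15.6,0],[0,0,-4.14]]
    - [[-17.7,-15.6,0],[0,0,-4.14]]
    - [[-17.7,-15.6,0],[0,0,-4.14]]
    - [[-17.7,-15.6,0],[0,0,-4.14]]
    - [[-17.7,-15.6,0],[0,0,-4.14]]
    - [[-17.7,-15.6,0],[0,0,-4.14]]
    - [[-17.7,-15.6,0],[0,0,-4.14]]
    - [[-17.7,-15.6,0],[0,0,-4.14]]
    - [[-17.7,-15.6,0],[0,0,-4.14]]
    - [[-17.7,-15.6,0],[0,0,-4.14]]
    - [[-17.7,-15.6,0],[0,0,-4.14]]
  jaw: 0
  newtons: 20

```text
t: 1.3
ee_pos: [0.4712, 0.0435, 0.4044]
ee_rot: [0.187, -3.136, -0.001]
wrist_force: [-0.7, 1.5, 0.4]
gripper_width: 0.0023
```

```bash
python3 - <<'E'
from h import *;from rig import bot
s=bot.get_state();print(s);print(rel((0,.025),.2045,90,s),rel((0,.025),.027,90,s))
E
```

```text
{'t': 1.3, 'joint_positions': array([-2.78584688e-02, -8.48574974e-02,  1.54360850e+00,  3.82641018e-04,
        1.68308764e+00, -1.71767137e+00]), 'joint_velocities': array([-0.90130803,  0.52076177, -0.47047606,  0.00644595, -0.05449212,
       -0.8966937 ]), 'tau': array([  2.24688739, -29.24449861, -28.45613658,  -0.27038516,
         0.31666333,   0.70998084]), 'ee_pos': array([0.47122869, 0.04354847, 0.404364  ]), 'ee_rot': array([ 1.86895030e-01, -3.13581617e+00, -6.28669708e-04]), 'wrist_force': array([-0.74408053,  1.53162069,  0.37924018]), 'torque': array([ 0.08735852,  0.01939973, -0.01500926]), 'gripper_width': 0.002276771152448795}
([-1.77, -3.31, 0.03], [0.0, -0.0, -0.0]) ([-1.77, -3.31, 5.94], [0.0, -0.0, -0.0])
```

arm_command:
  rows:
    - [[-1.0,-1.6,0],[0,0,0]]
    - [[-1.8,-3.2,0],[0,0,0]]
    - [[-1.8,-3.2,0],[0,0,0]]
    - [[-1.8,-3.2,1],[0,0,0]]
    - [[-1.8,-3.2,2],[0,0,0]]
    - [[-1.8,-3.2,2.5],[0,0,0]]
    - [[-1.8,-3.2,2.5],[0,0,0]]
    - [[-1.8,-3.2,2.5],[0,0,0]]

```text
t: 2.1
ee_pos: [0.5357, -0.0428, 0.3304]
ee_rot: [-0.189, 3.135, 0.0]
wrist_force: [0.4, -0.6, 0.5]
gripper_width: 0.0005
```

```bash
python3 - <<'E'
from h import *;from rig import bot
s=bot.get_state();print(s["t"],s["ee_pos"],w2g(s["ee_pos"]),s["wrist_force"]);print(rel((0,.025),.027,90,s))
E
```

```text
2.1 [ 0.53571538 -0.04284403  0.33042553] [0.00062356 0.03089218] [ 0.35449488 -0.64471846  0.53790114]
([0.02, -0.2, 3.48], [-0.0, 0.01, 0.01])
```

Descend at gauge y ≈ 0.029, then check the side view.

arm_command:
  rows:
    - [[0,0,0.8],[0,0,0]]
    - [[0,0,1.6],[0,0,0]]
    - [[0,0,2.4],[0,0,0]]
    - [[0,0,3.0],[0,0,0]]
    - [[0,0,3.4],[0,0,0]]
    - [[0,0,3.4],[0,0,0]]
    - [[0,0,3.4],[0,0,0]]

```text
t: 2.8
ee_pos: [0.5363, -0.0432, 0.2292]
ee_rot: [-0.188, 3.134, -0.001]
wrist_force: [0.3, -0.5, 0.4]
gripper_width: 0.0
```

```bash
python3 - <<'E'
from h import *;from rig import bot,camera
import cv2
s=bot.get_state();print(s["t"],s["ee_pos"],w2g(s["ee_pos"]),s["wrist_force"])
i=camera("side")["pixels"][150:400,200:500,::-1]
cv2.imwrite("pics/s1.png",cv2.resize(i,None,fx=2,fy=2,interpolation=cv2.INTER_CUBIC))
E
```

```text
2.8 [ 0.53631108 -0.04324912  0.22916565] [0.00116677 0.03041901] [ 0.32622833 -0.49666657  0.43789916]
```

View pics/s1.png

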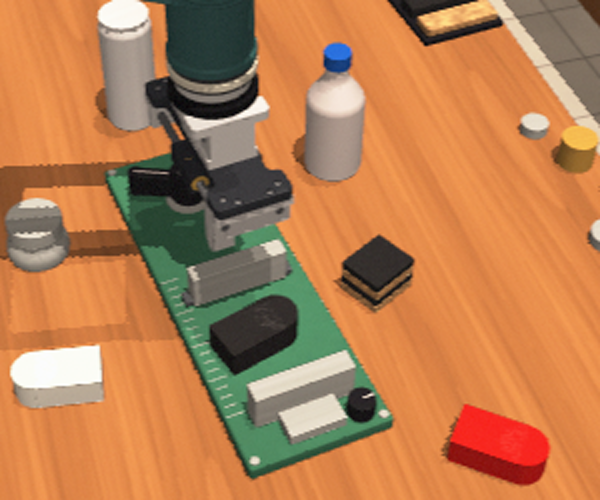

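arm_command:
  rows:
    - [[0,-0.4,0],[0,0,0]]
    - [[0,-0.7,0],[0,0,0]]
    - [[0,-1.0,0],[0,0,0]]
    - [[0,-1.3,0],[0,0,0]]
    - [[0,-1.6,0],[0,0,0]]
    - [[0,-1.9,0],[0,0,0]]
    - [[0,-2.1,0],[0,0,0]]
    - [[0,-2.3,0],[0,0,0]]
    - [[0,-2.5,0],[0,0,0]]
    - [[0,-2.7,0],[0,0,0]]
    - [[0,-2.85,0],[0,0,0]]
    - [[0,-3.0,0],[0,0,0]]

```text
t: 4.05
ee_pos: [0.5464, -0.133, 0.2276]
ee_rot: [0.188, -3.136, -0.0]
wrist_force: [0.9, 3.8, 2.6]
gripper_width: 0.0005
```

```bash
python3 - <<'E'
from h import *;from rig import bot,camera
import cv2
s=bot.get_state();print(s["t"],s["ee_pos"],w2g(s["ee_pos"]),s["wrist_force"])
i=camera("side")["pixels"][200:400,220:460,::-1]
cv2.imwrite("pics/s2.png",cv2.resize(i,None,fx=3,fy=3,interpolation=cv2.INTER_CUBIC))
E
```

```text
4.05 [ 0.54643363 -0.13296851  0.22761168] [ 0.0005295  -0.05986736] [0.89525404 3.79061836 2.56391998]
```

View pics/s2.png

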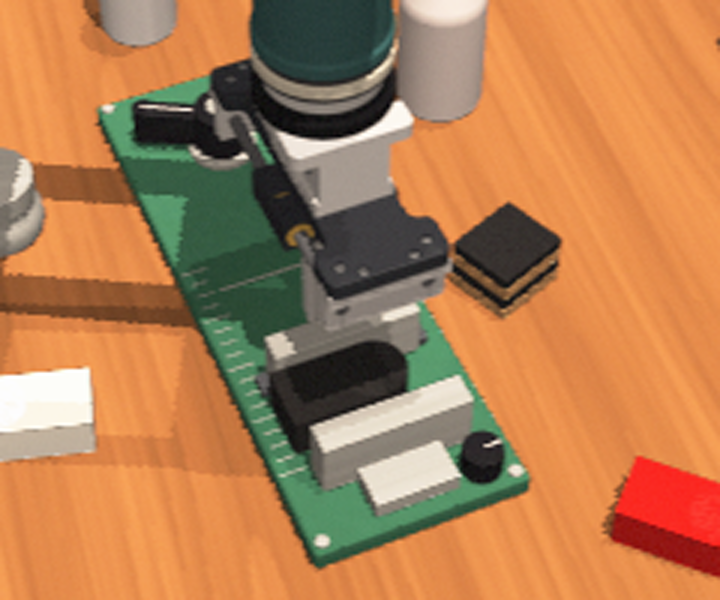

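arm_command:
  rows:
    - [[0,-0.1,0],[0,0,0]]
    - [[0,-0.2,0],[0,0,0]]
    - [[0,-0.27,0],[0,0,0]]
    - [[0,-0.32,0],[0,0,0]]
    - [[0,-0.36,0],[0,0,0]]
    - [[0,-0.36,0],[0,0,0]]

```text
t: 4.7
ee_pos: [0.5475, -0.1422, 0.2275]
ee_rot: [0.188, -3.135, -0.006]
wrist_force: [-0.5, 6.9, 3.1]
gripper_width: 0.0005
```

```bash
python3 - <<'E'
from h import *;from rig import bot
s=bot.get_state();print(s["t"],s["ee_pos"],w2g(s["ee_pos"]),s["wrist_force"])
E
```

```text
4.7 [ 0.54752864 -0.14223947  0.22754696] [ 0.00051231 -0.06920274] [-0.47035039  6.89006709  3.13449109]
```

arm_command:
  rows:
    - [[0,-0.05,0],[0,0,0]]
    - [[0,-0.1,0],[0,0,0]]
    - [[0,-0.1,0],[0,0,0]]
    - [[0,-0.1,0],[0,0,0]]

```text
t: 5.1
ee_pos: [0.5477, -0.1432, 0.2276]
ee_rot: [0.189, -3.134, -0.014]
wrist_force: [-2.4, 13.7, 5.5]
gripper_width: 0.0008
```

```bash
python3 - <<'E'
from h import *;from rig import bot,camera
import cv2
s=bot.get_state();print(s["t"],s["ee_pos"],w2g(s["ee_pos"]),s["wrist_force"])
i=camera("side")["pixels"][200:400,220:460,::-1]
cv2.imwrite("pics/s3.png",cv2.resize(i,None,fx=3,fy=3,interpolation=cv2.INTER_CUBIC))
E
```

```text
5.1 [ 0.54774802 -0.14323118  0.22759693] [ 0.00061199 -0.07021353] [-2.40399207 13.7024252   5.45263528]
```

View pics/s3.png

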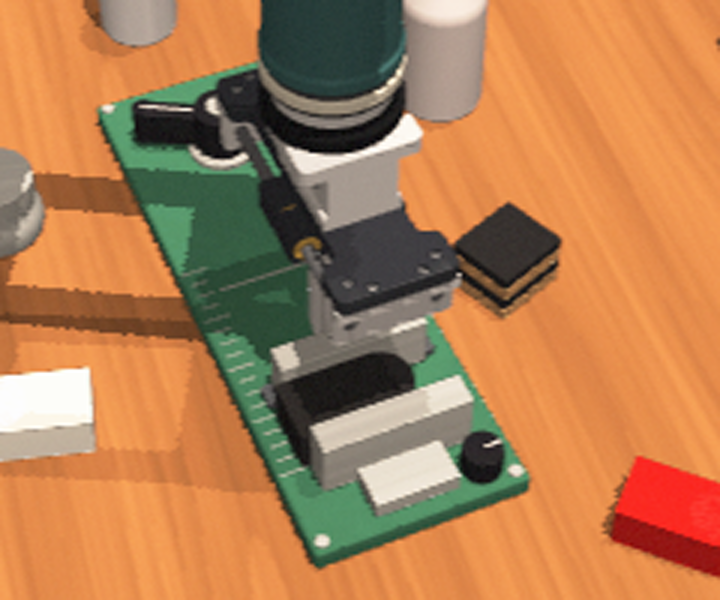

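arm_command:
  rows:
    - [[0,-0.08,0],[0,0,0]]
    - [[0,-0.15,0],[0,0,0]]
    - [[0,-0.15,0],[0,0,0]]
    - [[0,-0.15,0],[0,0,0]]

```text
t: 5.55
ee_pos: [0.548, -0.1449, 0.2277]
ee_rot: [0.191, -3.133, -0.028]
wrist_force: [-3.5, 23.2, 9.0]
gripper_width: 0.0005
```

arm_command:
  rows:
    - [[0,0.2,0],[0,0,0]]
    - [[0,0.6,0],[0,0,0]]
    - [[0,1.2,0],[0,0,0]]
    - [[0,1.4,-1],[0,0,0]]
    - [[0,1.4,-2.5],[0,0,0]]
    - [[0,1.4,-3.8],[0,0,0]]
    - [[0,1.4,-3.8],[0,0,0]]

```text
t: 6.25
ee_pos: [0.5446, -0.1091, 0.349]
ee_rot: [-0.187, 3.124, -0.009]
wrist_force: [0.9, 0.0, 0.4]
gripper_width: 0.0006
```

```bash
python3 - <<'E'
from h import *;from rig import bot,camera
import cv2
s=bot.get_state();print(s["t"],s["ee_pos"],w2g(s["ee_pos"]),s["wrist_force"])
A=camera("top");print((A["extrinsics"][:3]-T).max())
i=A["pixels"][140:370,160:460,::-1]
cv2.imwrite("pics/t1.png",cv2.resize(i,(780,598),interpolation=cv2.INTER_CUBIC))
print(rel((-.0406,.104),.13,40,s))
E
```

```text
6.25 [ 0.54461823 -0.109112    0.34901218] [ 0.0015689  -0.03596446] [0.91503579 0.03067563 0.39652727]
3.566461411790012e-05
([1.41, 4.67, 0.62], [-0.01, 0.16, 10.0])
```

View pics/t1.png

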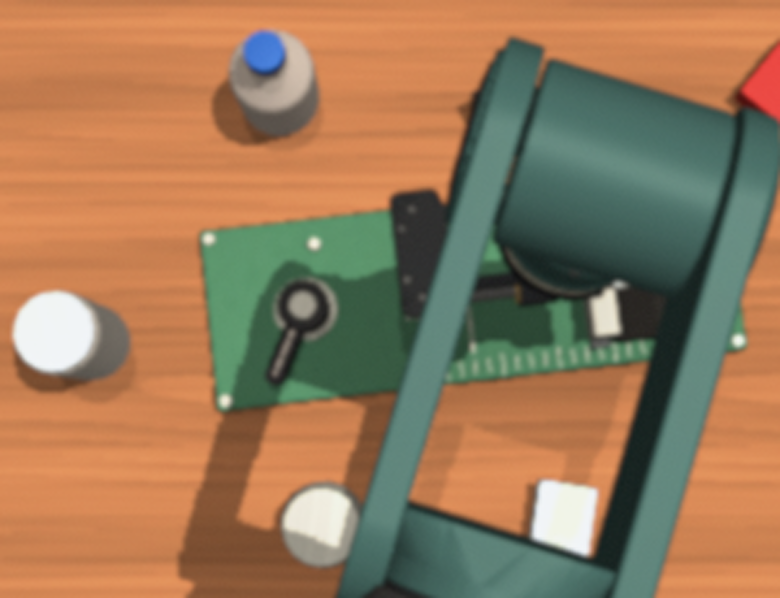

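arm_command:
  rows:
    - [[0.7,2.3,0],[0,0,3]]
    - [[1.4,4.67,0],[0,0,10]]
    - [[1.4,4.67,0],[0,0,10]]
    - [[1.4,4.67,0],[0,0,10]]
    - [[1.4,4.67,0],[0,0,10]]
    - [[1.4,4.67,0],[0,0,10]]
    - [[1.4,4.67,0],[0,0,10]]
    - [[1.4,4.67,0],[0,0,10]]
    - [[1.4,4.67,0],[0,0,10]]

```text
t: 7.2
ee_pos: [0.4851, 0.0249, 0.3408]
ee_rot: [-1.153, -2.921, 0.001]
wrist_force: [0.0, -0.4, 0.4]
gripper_width: 0.0006
```

```bash
python3 - <<'E'
from h import *;from rig import bot,camera
import cv2
s=bot.get_state();print(s["t"],s["ee_pos"],w2g(s["ee_pos"]),s["ee_rot"]);print(rel((-.0406,.104),.028,40,s))
E
```

```text
7.2 [0.48505424 0.02486712 0.34084142] [-0.04161081  0.10415614] [-1.15253818e+00 -2.92111484e+00  8.95786611e-04]
([-0.03, 0.03, 3.79], [-0.01, -0.01, 0.02])
```

arm_command:
  rows:
    - [[0,0,1.2],[0,0,0]]
    - [[0,0,2.2],[0,0,0]]
    - [[0,0,3.0],[0,0,0]]
    - [[0,0,3.5],[0,0,0]]
    - [[0,0,3.75],[0,0,0]]
    - [[0,0,3.75],[0,0,0]]

```text
t: 7.8
ee_pos: [0.4848, 0.0249, 0.228]
ee_rot: [-1.154, -2.919, 0.001]
wrist_force: [0.7, 0.3, -0.0]
gripper_width: 0.0005
```

```bash
python3 - <<'E'
from h import *;from rig import bot
s=bot.get_state();print(s["t"],s["ee_pos"],w2g(s["ee_pos"]),s["wrist_force"])
for b in range(188,10,-7):
    print(b,rel(np.array([0,.115])+.042*np.array([np.cos(np.radians(b)),np.sin(np.radians(b))]),.0285,40,s)[0])
E
```

```text
7.8 [0.48483535 0.0248852  0.22802407] [-0.04182599  0.10420017] [ 0.7421081   0.30716433 -0.0340833 ]
188 [0.12, 0.11, 0.02]
181 [0.26, 0.21, 0.02]
174 [0.39, 0.33, 0.02]
167 [0.5, 0.46, 0.02]
160 [0.59, 0.6, 0.02]
153 [0.67, 0.75, 0.02]
146 [0.72, 0.91, 0.02]
139 [0.76, 1.08, 0.02]
132 [0.78, 1.25, 0.02]
125 [0.77, 1.42, 0.02]
118 [0.75, 1.59, 0.02]
111 [0.7, 1.76, 0.02]
104 [0.64, 1.91, 0.02]
97 [0.55, 2.06, 0.02]
90 [0.45, 2.2, 0.01]
83 [0.33, 2.32, 0.01]
76 [0.2, 2.43, 0.01]
69 [0.06, 2.52, 0.01]
62 [-0.1, 2.6, 0.01]
55 [-0.26, 2.65, 0.01]
48 [-0.43, 2.69, 0.01]
41 [-0.6, 2.7, 0.01]
34 [-0.77, 2.69, 0.01]
27 [-0.94, 2.66, 0.01]
20 [-1.1, 2.61, 0.01]
13 [-1.26, 2.55, 0.01]
```

arm_command:
  rows:
    - [[0.12,0.11,0],[0,0,0]]
    - [[0.26,0.21,0],[0,0,0]]
    - [[0.39,0.33,0],[0,0,0]]
    - [[0.5,0.46,0],[0,0,0]]
    - [[0.59,0.6,0],[0,0,0]]
    - [[0.67,0.75,0],[0,0,0]]
    - [[0.72,0.91,0],[0,0,0]]
    - [[0.76,1.08,0],[0,0,0]]
    - [[0.78,1.25,0],[0,0,0]]
    - [[0.77,1.42,0],[0,0,0]]
    - [[0.75,1.59,0],[0,0,0]]
    - [[0.7,1.76,0],[0,0,0]]

```text
t: 9.0
ee_pos: [0.506, 0.0784, 0.2288]
ee_rot: [-1.154, -2.92, -0.0]
wrist_force: [-2.5, -1.1, -0.3]
gripper_width: 0.001
```

```bash
python3 - <<'E'
from h import *;from rig import bot,camera
import cv2
s=bot.get_state();print(s["t"],s["ee_pos"],w2g(s["ee_pos"]),s["wrist_force"])
for b in range(111,5,-7):
    print(b,rel(np.array([0,.115])+.042*np.array([np.cos(np.radians(b)),np.sin(np.radians(b))]),.0285,40,s)[0])
i=camera("side")["pixels"][150:400,200:500,::-1]
cv2.imwrite("pics/s4.png",cv2.resize(i,None,fx=2,fy=2,interpolation=cv2.INTER_CUBIC))
E
```

```text
9.0 [0.50602722 0.0784011  0.2287584 ] [-0.01440999  0.15481054] [-2.48224749 -1.11133006 -0.30291873]
111 [-0.0, -0.03, 0.04]
104 [-0.07, 0.13, 0.04]
97 [-0.15, 0.28, 0.04]
90 [-0.25, 0.41, 0.04]
83 [-0.37, 0.54, 0.04]
76 [-0.5, 0.65, 0.04]
69 [-0.65, 0.74, 0.04]
62 [-0.8, 0.81, 0.04]
55 [-0.96, 0.87, 0.04]
48 [-1.13, 0.9, 0.04]
41 [-1.3, 0.91, 0.04]
34 [-1.47, 0.91, 0.04]
27 [-1.64, 0.88, 0.04]
20 [-1.8, 0.83, 0.04]
13 [-1.96, 0.76, 0.04]
6 [-2.11, 0.67, 0.04]
```

View pics/s4.png

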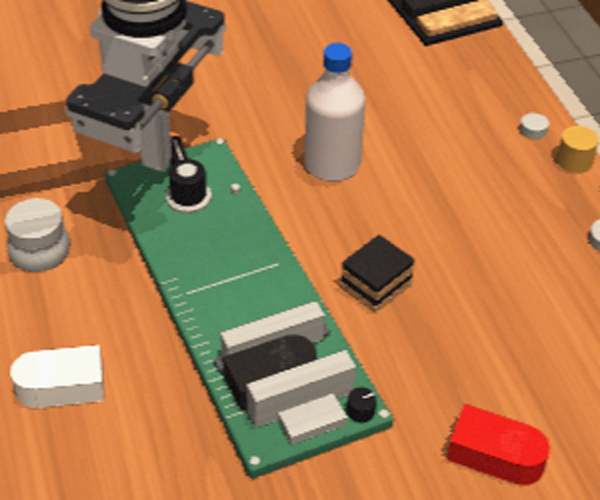

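arm_command:
  rows:
    - [[-0.07,0.13,0],[0,0,0]]
    - [[-0.15,0.28,0],[0,0,0]]
    - [[-0.25,0.41,0],[0,0,0]]
    - [[-0.37,0.54,0],[0,0,0]]
    - [[-0.5,0.65,0],[0,0,0]]
    - [[-0.65,0.74,0],[0,0,0]]
    - [[-0.8,0.81,0],[0,0,0]]
    - [[-0.96,0.87,0],[0,0,0]]
    - [[-1.13,0.9,0],[0,0,0]]
    - [[-1.3,0.91,0],[0,0,0]]
    - [[-1.4,0.91,0],[0,0,0]]
    - [[-1.4,0.91,0],[0,0,0]]

```text
t: 10.25
ee_pos: [0.5558, 0.069, 0.2291]
ee_rot: [1.155, 2.92, 0.002]
wrist_force: [-1.3, 2.0, -0.8]
gripper_width: 0.0008
```

```bash
python3 - <<'E'
from h import *;from rig import bot
s=bot.get_state();print(s["t"],w2g(s["ee_pos"]),s["wrist_force"])
for y in(.140,.136,.134,.132,.130,.127): print(y,rel((.037,y),.0285,40,s)[0])
E
```

```text
10.25 [0.0339096  0.13956439] [-1.32665455  2.02574373 -0.78186355]
0.14 [-0.06, 0.09, 0.05]
0.136 [-0.16, 0.0, 0.05]
0.134 [-0.21, -0.04, 0.05]
0.132 [-0.26, -0.08, 0.05]
0.13 [-0.31, -0.13, 0.05]
0.127 [-0.39, -0.19, 0.05]
```

arm_command:
  rows:
    - [[-0.08,0.04,0],[0,0,0]]
    - [[-0.16,0,0],[0,0,0]]
    - [[-0.21,-0.04,0],[0,0,0]]
    - [[-0.26,-0.08,0],[0,0,0]]
    - [[-0.31,-0.13,0],[0,0,0]]
    - [[-0.31,-0.13,0],[0,0,0]]

```text
t: 10.85
ee_pos: [0.5591, 0.064, 0.2294]
ee_rot: [-1.152, -2.917, -0.019]
wrist_force: [-3.3, 17.5, 1.0]
gripper_width: 0.0005
```

```bash
python3 - <<'E'
from h import *;from rig import bot
s=bot.get_state();print(s["t"],w2g(s["ee_pos"]),Rg.T@s["wrist_force"][:2])
E
```

```text
10.85 [0.0365507  0.13415734] [-1.1773412  17.81272084]
```

arm_command:
  rows:
    - [[0.3,0.2,0],[0,0,0]]
    - [[0.5,0.4,0],[0,0,0]]
    - [[0.7,0.55,-0.5],[0,0,0]]
    - [[0.7,0.55,-1.8],[0,0,0]]
    - [[0.7,0.55,-3.2],[0,0,0]]
    - [[0.7,0.55,-4.5],[0,0,0]]
    - [[0.7,0.55,-5],[0,0,0]]
    - [[2,0,-5],[0,0,0]]
    - [[3.5,-1.5,-5],[0,0,0]]
    - [[4.5,-3,-5],[0,0,0]]
    - [[5,-4,-5],[0,0,0]]
    - [[5,-5,-5],[0,0,0]]

```text
t: 12.05
ee_pos: [0.3443, 0.0532, 0.3786]
ee_rot: [-1.152, -2.923, 0.001]
wrist_force: [0.3, -0.7, -0.2]
gripper_width: 0.0006
```

```bash
python3 - <<'E'
from h import *;from rig import bot,camera
import cv2
s=bot.get_state();print(s["t"],s["ee_pos"],w2g(s["ee_pos"]),s["wrist_force"])
for n,(a,b,c,d) in dict(top=(140,370,160,460),side=(160,400,190,500)).items():
    i=camera(n)["pixels"][a:b,c:d,::-1]
    cv2.imwrite(f"pics/{n}9.png",cv2.resize(i,None,fx=2.5 if n=="side" else 2.6,fy=2.5 if n=="side" else 2.6,interpolation=cv2.INTER_CUBIC))
E
```

```text
12.05 [0.3443443  0.05317181 0.37863596] [-0.17794704  0.14902123] [ 0.31814078 -0.69849553 -0.20090564]
```

View pics/top9.png

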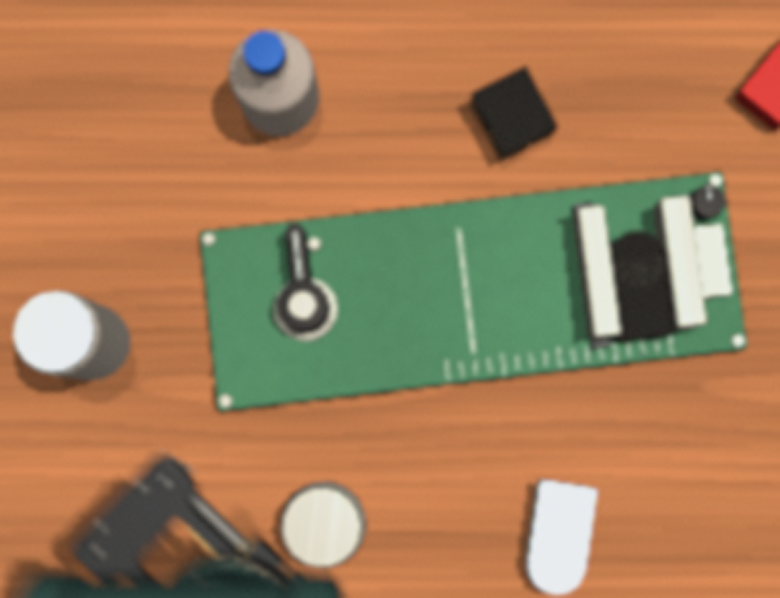

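View pics/side9.png

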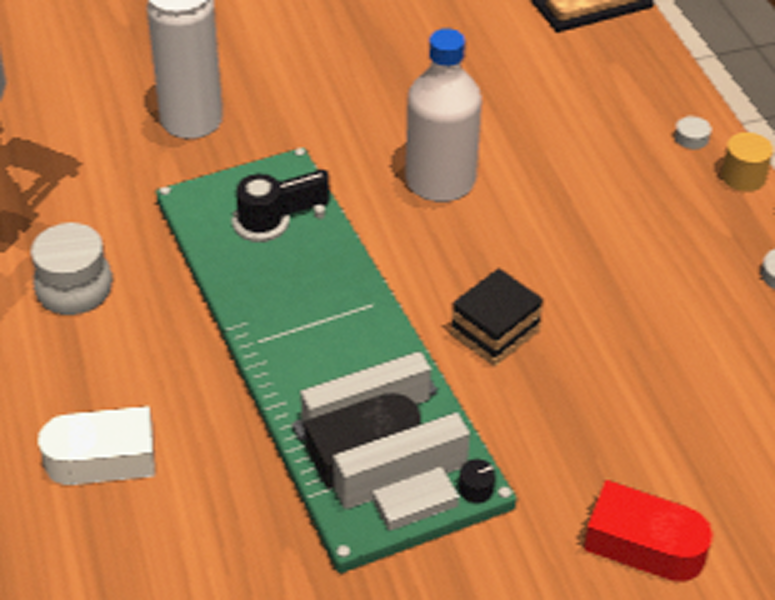

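```bash
python3 -c "
from rig import bot
print(bot.sign_off())"
```

```text
the job is handed in; nothing more can be done
None
```

The heel block is clamped flat between the jaws and the gauge is locked. I handed the job in at about 12 s of robot time, with the arm clear of everything.

- **Jaw:** I pushed the sliding jaw about 80 mm with closed fingertips at the middle of its back. That squared the block against the fixed jaw, and I pressed up to about 23 N before backing off.
- **Knob:** Only after that did I sweep the long-nosed knob clockwise until the force rose from about 2 N to 18 N at the end stop.
- **Last checks:** The final top and side pictures show a gap of about 40 mm between the jaws, with the block flat and square. The nose points along gauge +x against the stop pin.
- **Surroundings:** The glue, spray, tin, lifts and zero knob look unmoved. No check failed or disagreed.

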